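Match four barometer bezels to their dials

TASK

Pick out the four gilt bezel rings and lay each one flat, face up and centred, on the white dial of its own size in the beech blocks: start with the smallest and work up one by one to the largest. Set each down rather than dropping it, leave the ones already laid on their dials, and leave the ratchet housing and the index knob standing where they are.

Things in the scene. Friction and masses are not known exactly. Their poses are not given: they have to be found in the camera images.
- bezel_1: the smallest of four loose gilt (brass-coloured) bezel rings, lying flat with its face up: 30 mm outside diameter, 14 mm hole right through, 18 mm high (the outer wall is upright for 14 mm, then bevelled inwards), about 40 g. Origin: centre of its underside; z up along the ring's axis. Its yaw means nothing.
- bezel_2: the second smallest of four loose gilt (brass-coloured) bezel rings, lying flat with its face up: 42 mm outside diameter, 26 mm hole right through, 18 mm high (the outer wall is upright for 14 mm, then bevelled inwards), about 70 g. Origin: centre of its underside; z up along the ring's axis. Its yaw means nothing.
- bezel_3: the second largest of four loose gilt (brass-coloured) bezel rings, lying flat with its face up: 54 mm outside diameter, 38 mm hole right through, 18 mm high (the outer wall is upright for 14 mm, then bevelled inwards), about 100 g. Origin: centre of its underside; z up along the ring's axis. Its yaw means nothing.
- bezel_4: the largest of four loose gilt (brass-coloured) bezel rings, lying flat with its face up: 66 mm outside diameter, 50 mm hole right through, 18 mm high (the outer wall is upright for 14 mm, then bevelled inwards), about 130 g. Origin: centre of its underside; z up along the ring's axis. Its yaw means nothing.
- dial_1: the smallest of four white enamel dials, 22 mm across (its bezel is 8 mm wider), let in flush at the middle of the top of a beech block 84 x 84 mm and 12 mm high. All four blocks are alike and fixed to the bench, and flat on top. Origin: centre of the block's underside, so the dial's centre is 12 mm straight above it; x and y along the block's sides.
- dial_2: the second smallest of four white enamel dials, 34 mm across (its bezel is 8 mm wider), let in flush at the middle of the top of a beech block 84 x 84 mm and 12 mm high. All four blocks are alike and fixed to the bench, and flat on top. Origin: centre of the block's underside, so the dial's centre is 12 mm straight above it; x and y along the block's sides.
- dial_3: the second largest of four white enamel dials, 46 mm across (its bezel is 8 mm wider), let in flush at the middle of the top of a beech block 84 x 84 mm and 12 mm high. All four blocks are alike and fixed to the bench, and flat on top. Origin: centre of the block's underside, so the dial's centre is 12 mm straight above it; x and y along the block's sides.
- dial_4: the largest of four white enamel dials, 58 mm across (its bezel is 8 mm wider), let in flush at the middle of the top of a beech block 84 x 84 mm and 12 mm high. All four blocks are alike and fixed to the bench, and flat on top. Origin: centre of the block's underside, so the dial's centre is 12 mm straight above it; x and y along the block's sides.
- ratchet_housing: bystander: a brass ratchet housing, a solid closed drum with a toothed rim, 50 mm across, 26 mm high with the hub on top, loose. Origin: centre of its underside.
- index_knob: bystander: a mother-of-pearl index knob standing stem up, 32 mm across at the foot, 26 mm high, loose. Origin: centre of its underside.
Mind the look-alikes: they are no part of the job. What is shaped like the bezel_1 but purple or turquoise is not meant.

How it is judged:
By the outcome, as a careful person would: the job done as asked, in the order asked, and still so for the second after the job is handed in, with the robot touching nothing.
It also fails if it takes over 102 s, if anything falls off the work surface, if the arm or the gripper's body presses on something with over 40 N, if the wrist force passes 120 N, or if a joint passes its speed limit or range.

ROBOT

A 6-joint arm with a two-finger parallel gripper is mounted at the origin on the work surface. World frame = base frame: x ahead of the robot, y to its left, z up, the work surface at z = 0. Lengths are in mm, angles in rad, forces in N, time in s.
With the tool pointing down it reaches from about 275 to 750 mm from the base axis. Payload 10.2 kg.
Tool frame: the origin (TCP) lies at the very end of the fingers, on their centre line; the grasp point (between the pads) lies 19 mm behind it (ctrl.tcp_to_grasp is the distance from the TCP to the grasp point, in mm); z points along the fingers, x is the direction in which the jaws open and shut, and the axes are right-handed (so a half turn about z gives the same grasp; the last joint's range is limited). The gripper opens to 85 mm and grips with 20 to 120 N. Pads are 22 mm wide; open, the fingers measure 114 mm over their backs; the gripper's body (76 mm by 85 mm) begins 54 mm behind the grasp point. The pads swing forward as they close: fully open they stand 13 mm farther back than shut.
Start: joints at [1, 0.313, 1.498, -0, 1.331, -0.223], TCP at [178.949, 493.567, 231.294] pointing down, gripper open.
Joint ranges: [-2.94, 2.94], [-0.97, 2.17], [0.19, 2.56], [-1.23, 4.37], [0.02, 3.11], [-2.88, 2.88]. Speed limits (rad/s): [2.39, 2.39, 3.01, 3.14, 3.14, 3.14].

INTERFACE

Orientations are given as a unit quaternion [w, x, y, z].
In Python, from rig import monitor, vision, order, ctrl gives the robot as it stands. The module is installed in compiled form; this text tells all that it offers.
- The arm moves only by the shell command python3 -m pendant 'ROWS' [FORCE]. ROWS is JSON, a list that holds one entry, the list of rows, each a list of 5 numbers: the closure, from -1 (fully open) to 1 (shut), then the shift along the world's x, y, z in m, then the turn about the world's z in degrees. In form: [[[fingers, dx, dy, dz, spin], ...]]. A call has 1 to 20 rows; each row is the pose to reach, as a shift and turn from the pose commanded when the call began; what a row does not reach only later rows make up. A row lasts 1/10 s, in which the tool goes at most 50 mm and 8.59 degrees, less where a joint would pass 70% of its speed; a pose out of reach is approached as far as the arm can. A call with a gripper value outside its range is refused whole. The fingers move at their own pace and stop on an object; FORCE is the grip in N (left out, the last holds). Time passes only in rows, so rows that repeat a pose let the fingers close. It gives the time, the measured TCP pose, the force and the opening at its end, in the units of the state.
- monitor.sense(): the state, without advancing time (a new reading comes with each control period).
- vision.capture(name): name is "scene" or "top"; returns (picture, depth): 400x640x3 uint8, red, green, blue; 400x640 float32, mm along the optical axis (not along the pixel's ray), 0 where there is no reading.
- vision.camera_info(name): a dict with "fov_y" (degrees; the focal length in pixels is half the picture's height over the tangent of half this angle, whatever the lens; pixels are square), "cx", "cy" (the principal point, pixels), "R" (3x3) and "t" (3): a world point X has camera coordinates R X + t. Camera axes: x right, y down, z forward; pixel columns grow to the right and rows downward; lengths in mm; the calibration is good to about 2 mm. A picture is of the moment at which its call begins. camera_info takes no time and is no camera call.
- order.finish_job(): hands the job in, once; it reports no verdict.
The state is a dict: "time_s": time; "joints": joint angles; "dq": joint speeds; "tau": joint torques, N m; "eef_pos": TCP position; "ee_rot": TCP orientation; "force": force on the tool from outside, world axes, zero at the start; "wrist_torque": the same for the moment, N m; "grip_width": opening from 0.0 (shut) to 1.0 (fully open).
Only numpy, scipy, OpenCV 4.12 (cv2) and the standard library are available. Lean on these libraries where they do the work, as an engineer would, in place of code of your own. Each camera call takes 0.05 s, during which the arm holds its last target.

## Working session

There is one attempt and no reset: what is moved stays moved. The work goes in short steps, Python scripts to look and compute and a shell command to move; the robot and the scene stay as the last step left them, time stands still between calls to the robot, and variables do not carry over. Pictures are saved under pics/ and viewed, and the job is handed in when it is done.

```bash
mkdir -p pics; python3 - <<'E'
from rig import monitor, vision, order, ctrl
import cv2,numpy as np
print(monitor.sense()); print(ctrl.tcp_to_grasp)
for n in ("scene","top"):
    p,d=vision.capture(n); np.savez(f"{n}0.npz",p=p,d=d)
    cv2.imwrite(f"pics/{n}0.png",p[:,:,::-1]); print(n,vision.camera_info(n))
E
```

```text
{'time_s': 0.0, 'joints': array([ 9.99587409e-01,  3.13432725e-01,  1.49844499e+00,  8.20586296e-06,
        1.33101014e+00, -2.23408935e-01]), 'dq': array([-0.00061716,  0.00108247, -0.00123877,  0.00084728,  0.0006039 ,
        0.00178098]), 'tau': array([ 2.02482486e-03, -4.12233567e+01, -2.59766400e+01,  1.02347417e-04,
        3.73996503e-03, -2.05337614e-06]), 'eef_pos': array([178.80425833, 493.33400987, 230.7409429 ]), 'ee_rot': array([ 2.41376755e-04,  8.18789234e-01,  5.74093870e-01, -6.00949032e-04]), 'force': array([0.36889282, 0.00744215, 0.80745647]), 'wrist_torque': array([ 0.02613877, -0.02115482,  0.03950226]), 'grip_width': 0.9985734392385572}
18.700000000000003
scene {'fov_y': 57.369019313488074, 'cx': 316.75647421593186, 'cy': 195.57706116477507, 'R': array([[-0.63801366,  0.76997294,  0.00895759],
       [ 0.62419074,  0.52395789, -0.57952916],
       [-0.45091517, -0.36415628, -0.81490227]]), 't': array([ 359.48127726, -303.53598403, 1086.87347623])}
top {'fov_y': 56.45722193100354, 'cx': 313.0103342843577, 'cy': 194.60875178634427, 'R': array([[ 0.01294758, -0.99987208, -0.00939022],
       [-0.99718688, -0.01221828, -0.07395294],
       [ 0.07382875,  0.01032131, -0.99721752]]), 't': array([ -19.54774616,  530.90421989, 1090.96923029])}
```

View pics/scene0.png

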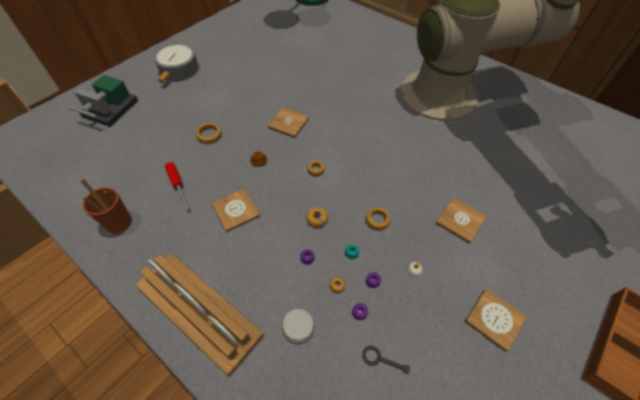

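View pics/top0.png

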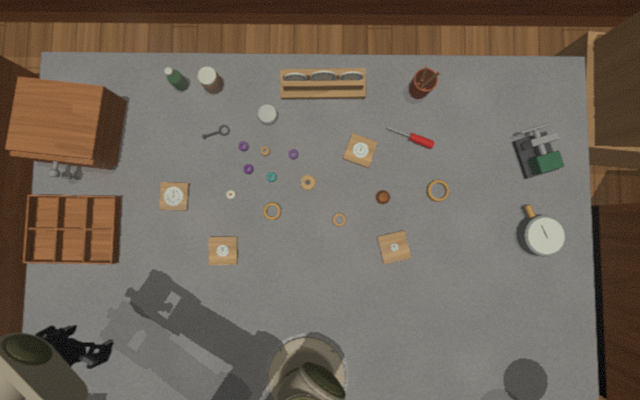

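```bash
python3 - <<'E'
import cv2,numpy as np
p=np.load("top0.npz")["p"][120:280,140:460,::-1]
cv2.imwrite("pics/topz.png",cv2.resize(p,(800,400),interpolation=cv2.INTER_CUBIC))
p=np.load("scene0.npz")["p"][90:360,180:540,::-1]
cv2.imwrite("pics/scenez.png",cv2.resize(p,(800,600),interpolation=cv2.INTER_CUBIC))
E
```

```text
(no output)
```

View pics/topz.png

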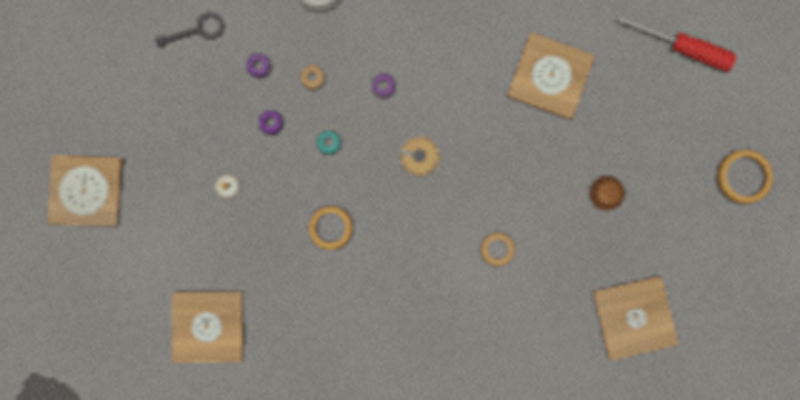

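View pics/scenez.png

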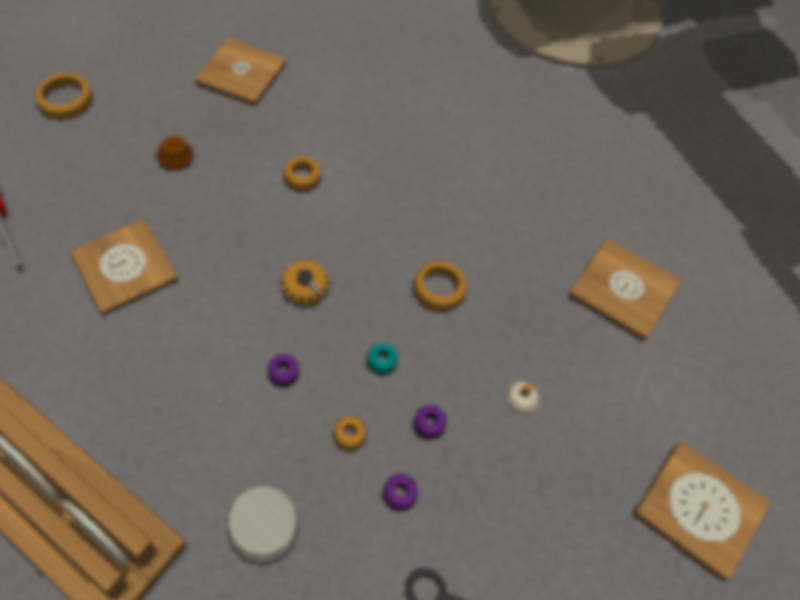

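```bash
cat > h.py <<'E'
import cv2,numpy as np
from rig import vision,monitor
S=6
def ray(n,uv,z):
    c=vision.camera_info(n); f=200/np.tan(np.radians(c["fov_y"]/2))
    R=np.array(c["R"]);t=np.array(c["t"])
    d=R.T@np.array([(uv[0]-c["cx"])/f,(uv[1]-c["cy"])/f,1]); o=-R.T@t
    return (o+d*(z-o[2])/d[2])[:2]
def proj(n,X):
    c=vision.camera_info(n); f=200/np.tan(np.radians(c["fov_y"]/2))
    q=np.array(c["R"])@np.array(X,float)+c["t"]; return q[:2]/q[2]*f+[c["cx"],c["cy"]]
def crop(p,uv,r):
    u,v=int(round(uv[0])),int(round(uv[1]))
    x0,y0=max(u-r,0),max(v-r,0)
    c=p[y0:v+r+1,x0:u+r+1]
    return cv2.resize(c,None,fx=S,fy=S,interpolation=cv2.INTER_CUBIC),x0,y0
def blob(p,uv,r,kind):
    c,x0,y0=crop(p,uv,r); hsv=cv2.cvtColor(c,cv2.COLOR_RGB2HSV)
    H,Sa,V=[hsv[...,i].astype(int) for i in range(3)]
    if kind=="gilt": m=(Sa>90)&(H<30)
    elif kind=="block": m=(Sa>70)&(H<30)
    else: m=(Sa<60)&(V>120)
    m=m.astype(np.uint8)*255
    cs,_=cv2.findContours(m,cv2.RETR_EXTERNAL,cv2.CHAIN_APPROX_NONE)
    cen=np.array([(uv[0]-x0+.5)*S,(uv[1]-y0+.5)*S])
    cs=[k for k in cs if cv2.contourArea(k)>S*S*4]
    if not cs: return None
    k=max(cs,key=lambda k:cv2.contourArea(k)-20*S*max(0,-cv2.pointPolygonTest(cv2.convexHull(k),tuple(map(float,cen)),True)))
    k=cv2.convexHull(k); M=cv2.moments(k)
    g=np.array([M["m10"],M["m01"]])/M["m00"]
    return (g+.5)/S-.5+[x0,y0], M["m00"]/S/S, k
E
python3 - <<'E'
from h import *
P={n:np.load(n+"0.npz") for n in("top","scene")}
d=P["top"]["d"]
# table z check
for n in P:
    c=vision.camera_info(n);f=200/np.tan(np.radians(c["fov_y"]/2))
    for u,v in((250,250),(330,250),(400,280),(200,200)):
        z=P[n]["d"][v,u]; X=np.array(c["R"]).T@(np.array([(u-c["cx"])/f*z,(v-c["cy"])/f*z,z])-c["t"]);print(n,u,v,X.round(1))
guess={"bezel_1":(265,151),"bezel_2":(339.5,219.5),"bezel_3":(272,211),"bezel_4":(438,190.5),"housing":(308,182),
"dial_1":(394.5,247),"dial_2":(222.5,250),"dial_3":(360.5,150),"dial_4":(173.5,196),"knob":(230.5,194.5)}
for k,g in guess.items():
    kind="gilt" if k[0] in"bh" else "dial"
    zz=8.5 if k[0]=="b" else 12
    r=14 if k!="dial_4" else 13
    a=blob(P["top"]["p"],g,r,kind); X=ray("top",a[0],zz)
    s=proj("scene",[*X,zz]); b=blob(P["scene"]["p"],s,16,kind); Y=ray("scene",b[0],zz)
    print(k,"top",a[0].round(1),round(a[1]),X.round(1),"scene",s.round(1),b[0].round(1),round(b[1]),Y.round(1),"avg",((X+Y)/2).round(1),"diff",(X-Y).round(1))
E
```

```text
top 250 250 [ 3.633e+02  1.745e+02 -1.000e-01]
top 330 250 [366.6 -65.8  -0.4]
top 400 280 [ 280.7 -275.2   -1.6]
top 200 200 [511.9 330.4   0.6]
scene 250 250 [ 7.198e+02 -5.610e+01 -3.000e-01]
scene 330 250 [609.1  74.9  -2.1]
scene 400 280 [5.717e+02 2.275e+02 4.000e-01]
scene 200 200 [ 703.2 -240.4   -1.7]
bezel_1 top [264.6 150.5] 58 [664.7 136.3] scene [337.  284.6] [336.9 284.5] 188 [664.6 136.2] avg [664.6 136.2] diff [0.1 0.2]
bezel_2 top [338.7 219.3] 130 [458.7 -90.5] scene [315.6 167.5] [315.6 167.7] 214 [459.3 -90.1] avg [459.  -90.3] diff [-0.6 -0.4]
bezel_3 top [271.8 210.7] 239 [482.  110.4] scene [377.7 217.9] [377.7 218.3] 437 [482.7 110.9] avg [482.4 110.7] diff [-0.8 -0.5]
bezel_4 top [437.6 190.2] 375 [ 549.7 -386.8] scene [208.2 132.4] [208.2 132.7] 424 [ 550.4 -385.9] avg [ 550.  -386.4] diff [-0.7 -0.9]
housing top [307.5 182. ] 165 [569.4   4.2] scene [316.5 216.6] [316.8 216.7] 357 [569.3   4.7] avg [569.3   4.5] diff [ 0.2 -0.5]
dial_1 top [394.1 246.9] 53 [ 379.3 -255.1] scene [287.9 119.7] [288.1 120.3] 20 [ 380.7 -253.3] avg [ 380.  -254.2] diff [-1.4 -1.8]
dial_2 top [222.2 250.3] 116 [362.2 255.2] scene [461.5 217.5] [461.4 217.9] 132 [363.1 255.5] avg [362.6 255.4] diff [-0.9 -0.3]
dial_3 top [360.2 149.5] 196 [ 670.2 -153.8] scene [234.7 207.6] [234.7 208. ] 246 [ 670.9 -153. ] avg [ 670.6 -153.4] diff [-0.7 -0.8]
dial_4 top [172.9 195.8] 309 [522.8 409. ] scene [496.7 317.1] [496.6 317.8] 704 [524.3 409.4] avg [523.6 409.2] diff [-1.5 -0.4]
knob top [230. 194.] 831 [530.4 236.9] scene [415.8 266. ] [415.4 267.8] 178 [534.3 238.4] avg [532.4 237.7] diff [-3.9 -1.5]
```

The top view (upsampled) shows bezel_1 at px (265,150), between the purple rings. The others are bezel_2 (339,219), bezel_3 (272,211) and bezel_4 (438,190). The dials are at (394,247), (222,250), (360,150) and (173,196) for 1–4. The toothed housing is at (307,182) and the knob at (230,194). Both cameras agree to about 1 mm, so I'm going to bezel_1.

```bash
python3 -m pendant '[[[-0.2,0.4857,-0.3573,-0.131,-70],[-0.2,0.4857,-0.3573,-0.131,-70],[-0.2,0.4857,-0.3573,-0.131,-70],[-0.2,0.4857,-0.3573,-0.131,-70],[-0.2,0.4857,-0.3573,-0.131,-70],[-0.2,0.4857,-0.3573,-0.131,-70],[-0.2,0.4857,-0.3573,-0.131,-70],[-0.2,0.4857,-0.3573,-0.131,-70],[-0.2,0.4857,-0.3573,-0.131,-70],[-0.2,0.4857,-0.3573,-0.131,-70],[-0.2,0.4857,-0.3573,-0.131,-70],[-0.2,0.4857,-0.3573,-0.131,-70],[-0.2,0.4857,-0.3573,-0.131,-70],[-0.2,0.4857,-0.3573,-0.131,-70],[-0.2,0.4857,-0.3573,-0.131,-70],[-0.2,0.4857,-0.3573,-0.131,-70],[-0.2,0.4857,-0.3573,-0.131,-70]]]' 40
```

```text
time_s: 1.8
eef_pos: [664.1, 137.3, 100.9]
ee_rot: [-0.0, 1.0, 0.001, 0.0]
force: [0.3, 0.4, 0.1]
grip_width: 0.602
```

```bash
python3 - <<'E'
from h import *
print(monitor.sense()["eef_pos"])
p,d=vision.capture("scene"); cv2.imwrite("pics/s1.png",cv2.resize(p[150:340,200:480,::-1],None,fx=2.8,fy=2.8,interpolation=cv2.INTER_CUBIC))
print(monitor.sense()["eef_pos"])
E
```

```text
[664.12509299 137.27504313 100.93580849]
[664.22626269 137.1408889  100.88605513]
```

View pics/s1.png

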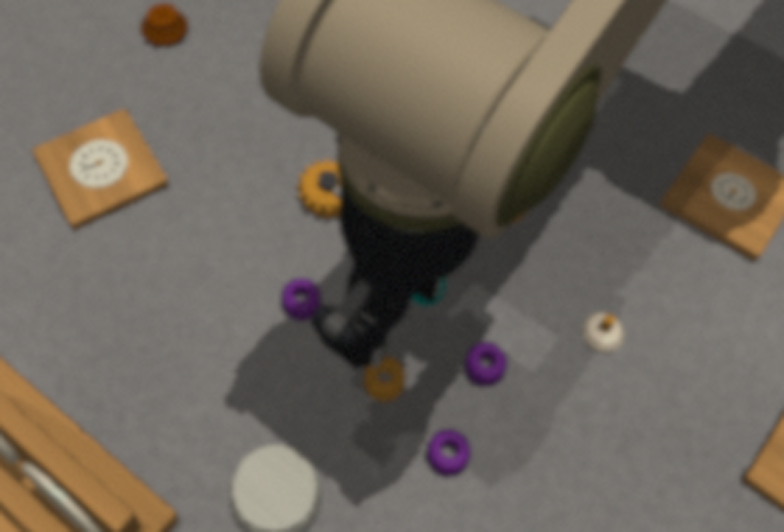

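The gripper hangs above bezel_1 (px ~383,378 in the crop), with its fingers clear of the purple and turquoise rings. I'll descend.

```bash
python3 -m pendant '[[[-0.2,0,0,-0.05,0],[-0.2,0,0,-0.08,0],[-0.2,0,0,-0.08,0],[-0.2,0,0,-0.085,0],[-0.2,0,0,-0.09,0],[-0.2,0,0,-0.095,0],[-0.2,0,0,-0.0965,0],[-0.2,0,0,-0.0965,0],[-0.2,0,0,-0.0965,0]]]' 40
```

```text
time_s: 2.75
eef_pos: [664.8, 136.3, 4.2]
ee_rot: [-0.0, 1.0, 0.001, 0.0]
force: [-0.0, -0.1, 0.4]
grip_width: 0.599
```

Good. Close.

```bash
python3 -m pendant '[[[0.1,0,0,0,0],[0.3,0,0,0,0],[0.5,0,0,0,0],[1,0,0,0,0],[1,0,0,0,0],[1,0,0,0,0],[1,0,0,0,0],[1,0,0,0,0]]]' 40; python3 -m pendant '[[[1,0,0,0.01,0],[1,0,0,0.03,0],[1,0,0,0.06,0],[1,0,0,0.096,0],[1,0,0,0.096,0],[1,0,0,0.096,0],[1,0,0,0.096,0]]]'
```

```text
time_s: 3.55
eef_pos: [664.9, 136.3, 4.4]
ee_rot: [-0.0, 1.0, 0.001, 0.0]
force: [-1.3, -0.7, 5.3]
grip_width: 0.331
time_s: 4.25
eef_pos: [663.9, 136.2, 98.4]
ee_rot: [0.0, 1.0, 0.001, -0.001]
force: [-0.1, -0.2, -1.5]
grip_width: 0.328
```

```bash
python3 -m pendant '[[[1,-0.02,-0.0275,0,0],[1,-0.05,-0.0687,0,0],[1,-0.08,-0.11,0,0],[1,-0.11,-0.151,0,0],[1,-0.14,-0.192,0,0],[1,-0.17,-0.233,0,0],[1,-0.2,-0.275,0,0],[1,-0.23,-0.316,0,0],[1,-0.26,-0.357,0,0],[1,-0.275,-0.378,0,0],[1,-0.2847,-0.391,0,0],[1,-0.2847,-0.391,0,0],[1,-0.2847,-0.391,-0.03,0],[1,-0.2847,-0.391,-0.06,0],[1,-0.2847,-0.391,-0.07,0],[1,-0.2847,-0.391,-0.07,0],[1,-0.2847,-0.391,-0.07,0]]]'
python3 - <<'E'
from h import *
print(monitor.sense()["eef_pos"])
for n,sl in(("scene",(slice(80,160),slice(240,360))),("top",(slice(200,300),slice(330,450)))):
    p,d=vision.capture(n); cv2.imwrite(f"pics/{n}2.png",cv2.resize(p[sl][:,:,::-1],None,fx=5,fy=5,interpolation=cv2.INTER_CUBIC))
print(monitor.sense())
E
```

```text
time_s: 5.95
eef_pos: [380.5, -254.7, 30.5]
ee_rot: [0.0, 1.0, 0.001, 0.0]
force: [-0.5, -0.5, -0.0]
grip_width: 0.33
[ 380.51048904 -254.71646693   30.51004279]
{'time_s': 6.05, 'joints': array([-8.47160994e-01,  4.50434993e-01,  1.91208817e+00,  2.00184488e-05,
        7.77042358e-01, -8.48798706e-01]), 'dq': array([-0.00318953, -0.00256678,  0.00455469,  0.00143677, -0.00453284,
       -0.00129874]), 'tau': array([ 5.15683845e-02, -3.85950315e+01, -1.73140454e+01,  1.37415387e-03,
        1.02149686e-02,  3.00784595e-03]), 'eef_pos': array([ 380.56404283, -255.08095614,   30.87345353]), 'ee_rot': array([7.55470329e-04, 9.99999157e-01, 8.11725810e-04, 6.75740577e-04]), 'force': array([-0.0846629 , -0.33343518, -0.52745185]), 'wrist_torque': array([0.06954925, 0.05343305, 0.04118641]), 'grip_width': 0.3277896688605978}
```

View pics/scene2.png

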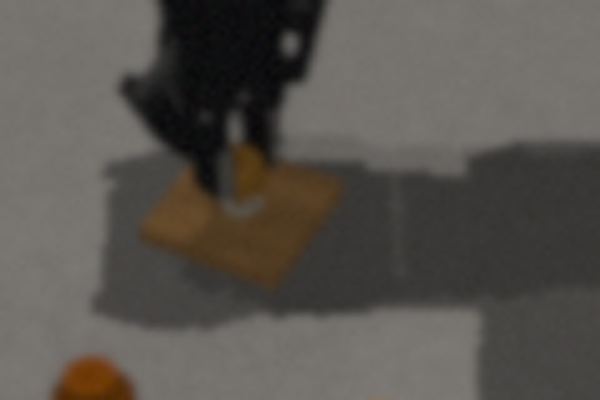

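View pics/top2.png

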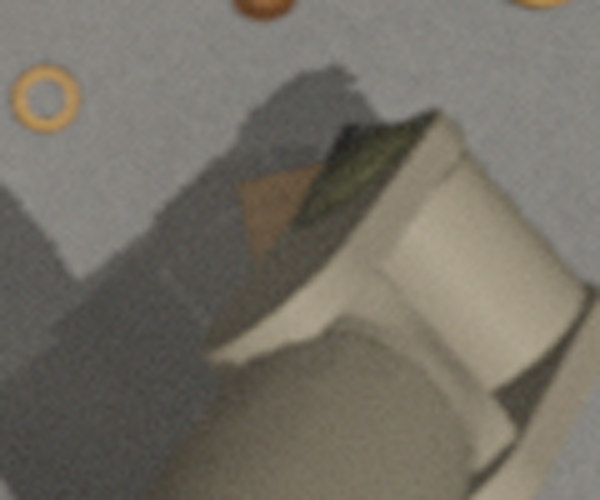

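Ring held just above dial_1 (scene crop ~(245,170), dial ~(243,208)). Lowering slowly.

```bash
python3 -m pendant '[[[1,0,0,-0.006,0],[1,0,0,-0.010,0],[1,0,0,-0.012,0],[1,0,0,-0.013,0],[1,0,0,-0.013,0],[1,0,0,-0.013,0]]]'; python3 -m pendant '[[[1,0,0,-0.0005,0],[1,0,0,-0.001,0],[1,0,0,-0.001,0]]]'
```

```text
time_s: 6.65
eef_pos: [380.0, -254.8, 16.9]
ee_rot: [0.0, 1.0, 0.001, 0.0]
force: [-0.3, -0.3, -0.5]
grip_width: 0.328
time_s: 6.95
eef_pos: [380.0, -254.8, 16.3]
ee_rot: [0.0, 1.0, 0.001, 0.0]
force: [-2.5, 1.8, 6.7]
grip_width: 0.325
```

```bash
python3 -m pendant '[[[0.3,0,0,0,0],[0.25,0,0,0,0],[0.2,0,0,0,0],[0.1,0,0,0,0],[-0.1,0,0,0,0],[-0.2,0,0,0,0],[-0.2,0,0,0,0],[-0.2,0,0,0.02,0],[-0.2,0,0,0.05,0],[-0.2,0,0,0.09,0]]]'
```

```text
time_s: 7.95
eef_pos: [379.3, -254.1, 105.9]
ee_rot: [-0.001, 1.0, 0.001, -0.001]
force: [1.4, 0.2, 0.6]
grip_width: 0.6
```

```bash
python3 -m pendant '[[[-0.45,0.0198,0.0411,0,0],[-0.45,0.0395,0.0822,0,0],[-0.45,0.0593,0.1233,0,0],[-0.45,0.079,0.1644,0,0],[-0.45,0.079,0.1644,0,0],[-0.45,0.079,0.1644,0,0],[-0.45,0.079,0.1644,0,0]]]'
cat > look.py <<'E'
from h import *
import sys
tag,uv,sv=sys.argv[1],eval(sys.argv[2]),eval(sys.argv[3])
out=[]
for n,c in(("scene",sv),("top",uv)):
    p,d=vision.capture(n); np.savez(f"{n}{tag}.npz",p=p,d=d)
    out.append(cv2.resize(p[c[1]-28:c[1]+28,c[0]-28:c[0]+28,::-1],(400,400),interpolation=cv2.INTER_CUBIC))
cv2.imwrite(f"pics/{tag}.png",np.hstack(out)); print(monitor.sense()["eef_pos"])
E
python3 look.py p1 '(394,247)' '(288,120)'
```

```text
time_s: 8.65
eef_pos: [458.7, -91.1, 105.7]
ee_rot: [0.0, 1.0, 0.0, -0.0]
force: [-0.0, -0.0, -0.3]
grip_width: 0.725
[458.63152841 -91.38283046 105.79397448]
```

View pics/p1.png

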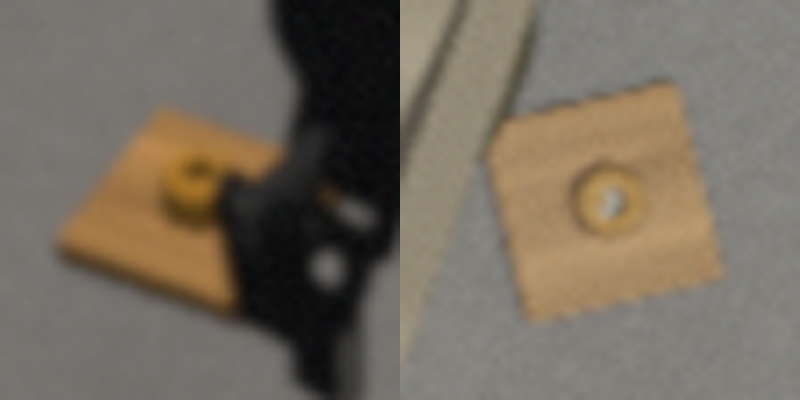

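```bash
python3 - <<'E'
from h import *
p=np.load("topp1.npz")["p"]
c,x0,y0=crop(p,(394,247),18)
g=cv2.cvtColor(c,cv2.COLOR_RGB2HSV)
for i in range(3): print(i, g[18*6+3, ::6,i])
ns=[cv2.normalize(g[...,i],None,0,255,cv2.NORM_MINMAX) for i in range(3)]
cv2.imwrite("pics/p1hsv.png",np.hstack(ns))
# expected projections
for nm,X in (("dial",[379.9,-254.7,12]),("ringtop",[379.9,-254.7,30]),("ringmid",[379.9,-254.7,20.5])): print(nm,proj("top",X),proj("scene",X))
# block outline
b=blob(p,(394,247),20,"block"); print(b[0],b[1]); k=b[2]; r=cv2.minAreaRect(k); u=(np.array(r[0])+.5)/S-.5+[394-20,247-20]; print(r[1][0]/S,r[1][1]/S,u,ray("top",u,11))
E
```

```text
0 [15 19 19 17 18 17 17 17 17 17 17 17 17 16 16 18 19 18 18 20 23 18 19 18
 18 17 17 17 17 17 17 17 17 18 19 36 26]
1 [ 15  15  16  33  81 105 106 102  98  98 100  99 103  99 105 126 131 124
  94  51  28  71 127 135 123 111 103  97 104 110 108 106  99  65  21  10
  15]
2 [132 133 127 123 138 160 169 167 167 166 166 165 161 149 133 142 165 177
 173 169 155 140 154 168 166 166 171 173 171 172 173 175 168 146 131 131
 132]
dial [393.94387775 246.65752474] [287.87137933 119.86811035]
ringtop [395.22304636 247.06098488] [287.50064622 114.86373327]
ringmid [394.54270805 246.84640067] [287.69767768 117.52338168]
[393.70095177 246.7119728 ] 812.0
29.130961100260418 28.694119771321613 [393.57942963 246.54640071] [ 380.15057815 -253.82846256]
```

View pics/p1hsv.png

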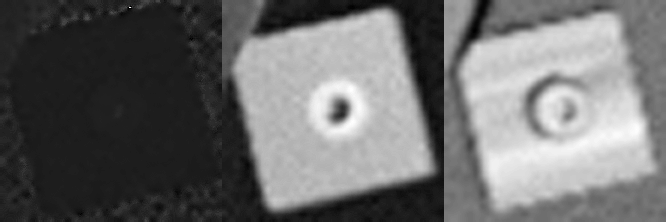

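```bash
python3 - <<'E'
from h import *
p=np.load("topp1.npz")["p"]
c,x0,y0=crop(p,(394,247),18)
s=cv2.cvtColor(c,cv2.COLOR_RGB2HSV)[...,1]
for th in(112,116,120,124):
    m=(cv2.GaussianBlur(s,(9,9),0)>th).astype(np.uint8)
    m[:60]=0;m[165:]=0;m[:,:60]=0;m[:,165:]=0
    cs,_=cv2.findContours(m,cv2.RETR_EXTERNAL,cv2.CHAIN_APPROX_NONE)
    k=cv2.convexHull(max(cs,key=cv2.contourArea)); M=cv2.moments(k)
    u=(np.array([M["m10"],M["m01"]])/M["m00"]+.5)/S-.5+[x0,y0]; print(th,M["m00"]/36,u,ray("top",u,20.5),cv2.minEnclosingCircle(k)[1]/S*2.9)
P=np.load("top0.npz")["p"];Q=np.load("scene0.npz")["p"]
for nm,g,w in(("d1",(394,247),(380,-254)),("d2",(222,250),(362.6,255.4)),("d3",(360,150),(670.6,-153.4)),("d4",(173,196),(523.6,409.2))):
    b=blob(P,g,20,"block");r=cv2.minAreaRect(b[2]);u=(np.array(r[0])+.5)/S-.5+np.array(g)-20
    d=blob(P,g,14 if nm!="d4" else 13,"dial")
    print(nm,"block",u,ray("top",u,11),np.array(r[1])/S,"dial",ray("top",d[0],12))
E
```

```text
112 83.41666666666667 [395.02678803 246.61186961] [ 380.60409188 -256.12330648] 15.411167335510253
116 74.84722222222223 [394.97309849 246.6064978 ] [ 380.61764118 -255.96574345] 14.61225150426229
120 68.09722222222223 [394.94443878 246.5728069 ] [ 380.71488171 -255.88193072] 13.945771853129068
124 60.47222222222222 [394.95033941 246.5171107 ] [ 380.87775845 -255.89978721] 13.30150318145752
d1 block [393.77406693 246.70683416] [ 379.68587981 -254.40336248] [28.75463613 28.49206289] dial [ 379.31474102 -255.06765837]
d2 block [222.58333079 250.33333079] [362.06928259 254.33612532] [28.66666158 28.16666158] dial [362.16148567 255.21042603]
d3 block [360.00138982 149.89773178] [ 669.19938547 -153.26198674] [27.86376444 27.71771495] dial [ 670.20755376 -153.78284036]
d4 block [173.72838847 195.84892019] [522.85182723 406.94066266] [28.56431834 27.79860687] dial [522.82188342 408.98173964]
```

```bash
python3 -m pendant '[[[-0.45,0,0.05,0,0],[-0.45,0,0.1,0,0],[-0.45,0,0.15,0,0],[-0.45,0,0.15,0,0],[-0.45,0,0.15,0,0]]]'
python3 look.py p1b '(394,247)' '(288,120)'
```

```text
time_s: 9.25
eef_pos: [458.9, 59.6, 105.8]
ee_rot: [0.0, 1.0, 0.001, 0.0]
force: [-0.5, -0.8, -1.1]
grip_width: 0.723
[459.15450375  58.26013394 105.80043396]
```

View pics/p1b.png

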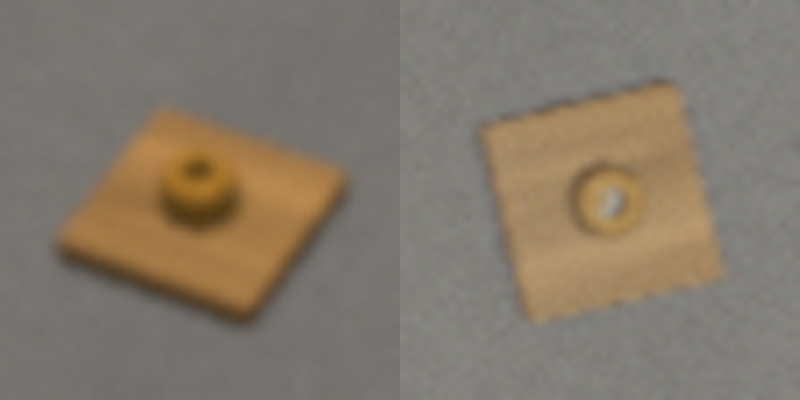

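```bash
cat > chk.py <<'E'
from h import *
def ringpos(p,n,X,ths,rad):
    g=proj(n,[*X,20.5]); c,x0,y0=crop(p,g,20)
    s=cv2.GaussianBlur(cv2.cvtColor(c,cv2.COLOR_RGB2HSV)[...,1],(9,9),0)
    L=rad*S; ce=(np.array(g)-[x0,y0]+.5)*S
    w=np.zeros_like(s); cv2.circle(w,(int(ce[0]),int(ce[1])),int(L),1,-1)
    for th in ths:
        m=((s>th)&(w>0)).astype(np.uint8)
        cs,_=cv2.findContours(m,cv2.RETR_EXTERNAL,cv2.CHAIN_APPROX_NONE)
        if not cs: continue
        k=cv2.convexHull(max(cs,key=cv2.contourArea)); M=cv2.moments(k)
        u=(np.array([M["m10"],M["m01"]])/M["m00"]+.5)/S-.5+[x0,y0]; print(n,th,round(M["m00"]/36),u.round(2),"mid",ray(n,u,20.5).round(1),"top",ray(n,u,28).round(1))
if __name__=="__main__":
    import sys
    tag=sys.argv[1];X=eval(sys.argv[2]);rad=float(sys.argv[3])
    for n,t in(("top",(112,116,120)),("scene",(165,175,185,195,205))):
        p=np.load(n+tag+".npz")["p"]; ringpos(p,n,X,t,rad)
E
python3 chk.py p1b '(380,-254.7)' 9
python3 - <<'E'
from h import *
p=np.load("scenep1b.npz")["p"]
g=cv2.cvtColor(p,cv2.COLOR_RGB2HSV); print(g[116,270:305,1]); print(g[105:130,288,1])
Q=np.load("scene0.npz")["p"]; g=cv2.cvtColor(Q,cv2.COLOR_RGB2HSV); print(g[114:127,278:300,1])
c,x0,y0=crop(Q,(288,120),12); s=cv2.cvtColor(c,cv2.COLOR_RGB2HSV)[...,1]
for th in (80,100,120):
  m=(s<th).astype(np.uint8); nn,l,st,ce=cv2.connectedComponentsWithStats(m); 
  for i in range(1,nn):
    if st[i,4]<5000: u=(ce[i]+.5)/S-.5+[x0,y0]; print(th,st[i,4]/36,u,ray("scene",u,12))
E
```

```text
top 112 82 [394.98 246.63] mid [ 380.5 -256. ] top [ 381.  -254.4]
top 116 74 [394.95 246.64] mid [ 380.5 -255.9] top [ 381.  -254.3]
top 120 68 [394.95 246.62] mid [ 380.6 -255.9] top [ 381.  -254.3]
scene 165 89 [287.4  117.88] mid [ 381.4 -254.4] top [ 387.2 -248.5]
scene 175 71 [287.35 118.  ] mid [ 381.9 -254.2] top [ 387.6 -248.3]
scene 185 53 [287.36 118.18] mid [ 382.4 -253.7] top [ 388.2 -247.8]
scene 195 2 [287.18 120.98] mid [ 390.8 -246.7] top [ 396.4 -241. ]
[ 15  15  21  35  73 109 133 145 146 146 146 150 160 175 189 190 196 188
 192 193 190 187 175 156 147 147 144 146 146 145 147 145 145 143 141]
[ 13  15  26  64 112 139 147 159 169 181 192 192 190 191 190 189 193 195
 168 155 148 145 148 145 146]
[[143 145 148 146 147 146 148 148 147 147 149 147 148 147 146 145 147 144
  147 146 142 140]
 [143 146 146 147 147 146 149 146 145 145 144 147 146 148 148 145 146 147
  148 145 148 145]
 [145 147 148 145 146 149 143 145 137 131 128 132 138 142 145 147 147 149
  146 148 147 148]
 [149 149 146 149 145 146 139 127 111  96  94 100 107 122 137 144 147 146
  146 146 146 146]
 [147 
[... 1303 characters left out ...]
396]
100 44.19444444444444 [295.19070815 109.35192751] [ 335.31630446 -267.57528352]
100 44.166666666666664 [287.95419287 120.08333333] [ 380.38036616 -253.9583544 ]
100 6.305555555555555 [299.49522761 131.09728341] [ 391.81090069 -202.08745189]
100 8.5 [277.66285403 131.61928105] [ 430.70855873 -245.15130269]
120 27.305555555555557 [277.73660563 110.21761614] [ 369.43494657 -302.38901066]
120 52.52777777777778 [294.69112463 109.51097303] [ 336.70943306 -268.20607877]
120 57.0 [287.94590643 120.05823587] [ 380.32196091 -254.04194571]
120 7.888888888888889 [299.36971831 130.94366197] [ 391.5943166  -202.72155251]
120 11.083333333333334 [277.98224728 131.50020886] [ 429.8371235  -244.80706818]
```

Both views put bezel_1 about 1 mm from the dial centre. It lies flat with the white showing through its hole, which is acceptable. Next is bezel_2; when setting down I'll allow for the ~1 mm camera bias in x.

```bash
python3 -m pendant '[[[-0.45,0,-0.05,0,0],[-0.45,0,-0.1,0,0],[-0.45,0,-0.15,0,0],[-0.45,0,-0.15,-0.03,0],[-0.45,0,-0.15,-0.07,0],[-0.45,0,-0.15,-0.085,0],[-0.45,0,-0.15,-0.095,0],[-0.45,0,-0.15,-0.1,0],[-0.45,0,-0.15,-0.1033,0],[-0.45,0,-0.15,-0.1033,0],[-0.45,0,-0.15,-0.1033,0]]]' 40;  python3 -m pendant '[[[-0.2,0,0,0,0],[0,0,0,0,0],[0.2,0,0,0,0],[1,0,0,0,0],[1,0,0,0,0],[1,0,0,0,0],[1,0,0,0,0],[1,0,0,0,0]]]' 40
```

```text
time_s: 10.45
eef_pos: [459.3, -90.5, 3.1]
ee_rot: [0.0, 1.0, 0.001, 0.001]
force: [0.2, -0.6, 1.2]
grip_width: 0.725
time_s: 11.25
eef_pos: [459.2, -90.4, 3.2]
ee_rot: [0.0, 1.0, 0.001, 0.0]
force: [-1.7, 0.4, 8.7]
grip_width: 0.469
```

```bash
python3 -m pendant '[[[1,0,0,0.01,0],[1,0,0,0.03,0],[1,0,0,0.06,0],[1,0,0,0.096,0],[1,0,0,0.096,0]]]'
```

```text
time_s: 11.75
eef_pos: [461.0, -91.2, 102.8]
ee_rot: [0.002, 1.0, 0.001, 0.004]
force: [-0.2, -0.8, -2.6]
grip_width: 0.469
```

```bash
python3 -m pendant '[[[1,-0.004,0.015,0,0],[1,-0.0117,0.0415,0,0],[1,-0.0214,0.076,0,0],[1,-0.0311,0.1106,0,0],[1,-0.0408,0.145,0,0],[1,-0.0505,0.18,0,0],[1,-0.0603,0.2143,0,0],[1,-0.07,0.249,0,0],[1,-0.08,0.2835,0,0],[1,-0.0894,0.318,0,0],[1,-0.095,0.338,0,0],[1,-0.0972,0.3457,0,0],[1,-0.0972,0.3457,0,0],[1,-0.0972,0.3457,-0.03,0],[1,-0.0972,0.3457,-0.06,0],[1,-0.0972,0.3457,-0.07,0],[1,-0.0972,0.3457,-0.07,0],[1,-0.0972,0.3457,-0.07,0]]]'
python3 look.py h2 '(222,250)' '(461,212)'
```

```text
time_s: 13.55
eef_pos: [362.4, 255.2, 29.3]
ee_rot: [-0.0, 1.0, 0.0, 0.0]
force: [0.2, 0.1, -0.9]
grip_width: 0.467
[362.51156371 255.45273669  29.60251532]
```

View pics/h2.png

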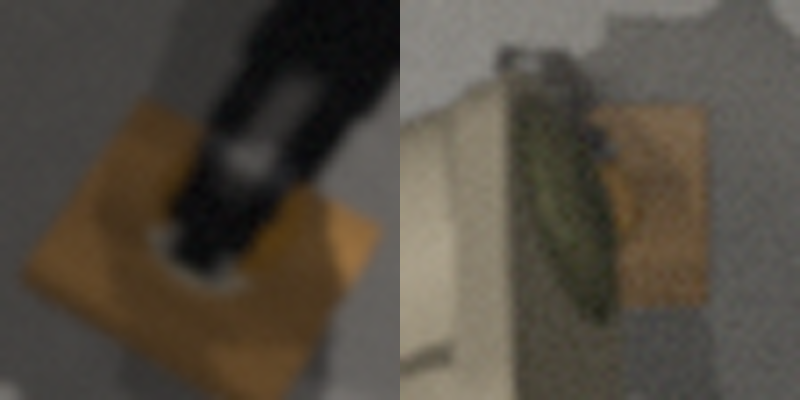

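Bezel_2 is held above dial_2, whose white rim shows in front of the finger at ~(195,270) in the scene crop. Lowering.

```bash
python3 -m pendant '[[[1,0,0,-0.006,0],[1,0,0,-0.010,0],[1,0,0,-0.012,0],[1,0,0,-0.013,0],[1,0,0,-0.013,0],[1,0,0,-0.013,0]]]'; python3 -m pendant '[[[1,0,0,-0.0005,0],[1,0,0,-0.001,0],[1,0,0,-0.001,0]]]'
```

```text
time_s: 14.25
eef_pos: [361.8, 255.4, 15.5]
ee_rot: [-0.0, 1.0, 0.001, 0.0]
force: [1.3, -0.6, -1.1]
grip_width: 0.468
time_s: 14.55
eef_pos: [361.9, 255.4, 15.2]
ee_rot: [-0.0, 1.0, 0.001, 0.0]
force: [-2.9, -0.5, 10.6]
grip_width: 0.468
```

```bash
python3 -m pendant '[[[0.05,0,0,0,0],[0,0,0,0,0],[-0.05,0,0,0,0],[-0.15,0,0,0,0],[-0.3,0,0,0,0],[-0.45,0,0,0,0],[-0.45,0,0,0,0],[-0.45,0,0,0.02,0],[-0.45,0,0,0.05,0],[-0.45,0,0,0.09,0]]]'
python3 -m pendant '[[[-0.7,0.04,-0.03,0,0],[-0.7,0.08,-0.06,0,0],[-0.7,0.12,-0.09,0,0],[-0.7,0.12,-0.12,0,0],[-0.7,0.12,-0.1447,0,0],[-0.7,0.12,-0.1447,0,0],[-0.7,0.12,-0.1447,0,0]]]'
python3 look.py p2 '(222,250)' '(461,217)'; python3 chk.py p2 '(362.2,255.2)' 10
```

```text
time_s: 15.55
eef_pos: [360.9, 255.0, 104.7]
ee_rot: [0.001, 1.0, 0.001, -0.001]
force: [1.2, 0.4, 0.1]
grip_width: 0.722
time_s: 16.25
eef_pos: [481.7, 110.7, 104.5]
ee_rot: [-0.0, 1.0, 0.0, -0.0]
force: [-0.0, 0.4, -0.5]
grip_width: 0.852
[481.64462627 111.4508365  104.52301763]
scene 165 277 [462.81 215.99] mid [363.3 255.9] top [369.2 256.1]
scene 175 248 [462.86 216.06] mid [363.4 256. ] top [369.3 256.3]
scene 185 215 [462.86 216.18] mid [363.7 256.2] top [369.6 256.4]
scene 195 1 [463.95 223.23] mid [378.9 266.4] top [384.7 266.5]
```

View pics/p2.png

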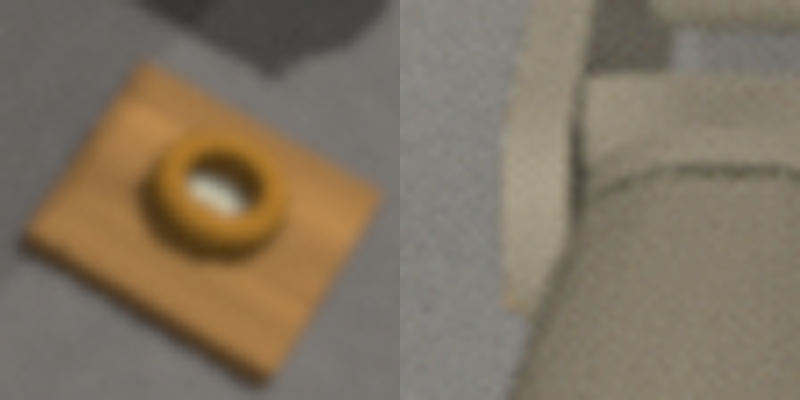

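Bezel_2 lies flat. In the scene view its centre is within 0.5 mm of the dial's; the top view is blocked by the arm. Next is bezel_3.

```bash
python3 -m pendant '[[[-0.7,0,0,-0.04,0],[-0.7,0,0,-0.07,0],[-0.7,0,0,-0.085,0],[-0.7,0,0,-0.095,0],[-0.7,0,0,-0.101,0],[-0.7,0,0,-0.1040,0],[-0.7,0,0,-0.1040,0],[-0.7,0,0,-0.1040,0]]]' 40;  python3 -m pendant '[[[-0.5,0,0,0,0],[-0.3,0,0,0,0],[-0.1,0,0,0,0],[1,0,0,0,0],[1,0,0,0,0],[1,0,0,0,0],[1,0,0,0,0],[1,0,0,0,0]]]' 45
```

```text
time_s: 17.15
eef_pos: [482.1, 110.7, 1.1]
ee_rot: [-0.0, 1.0, 0.001, 0.001]
force: [-1.5, 0.4, 0.2]
grip_width: 0.852
time_s: 17.95
eef_pos: [482.0, 110.7, 1.4]
ee_rot: [0.0, 1.0, 0.001, 0.0]
force: [-2.7, -0.1, 10.6]
grip_width: 0.609
```

```bash
python3 -m pendant '[[[1,0,0,0.01,0],[1,0,0,0.03,0],[1,0,0,0.06,0],[1,0,0,0.086,0],[1,0,0,0.096,0],[1,0,0,0.096,0],[1,0,0,0.096,0]]]'
```

```text
time_s: 18.65
eef_pos: [481.2, 110.7, 95.6]
ee_rot: [-0.0, 1.0, 0.001, -0.001]
force: [-0.0, 0.6, -1.7]
grip_width: 0.608
```

```bash
python3 -m pendant '[[[1,0.008,-0.0112,0,0],[1,0.024,-0.0337,0,0],[1,0.044,-0.0618,0,0],[1,0.064,-0.09,0,0],[1,0.084,-0.118,0,0],[1,0.104,-0.146,0,0],[1,0.124,-0.174,0,0],[1,0.144,-0.2023,0,0],[1,0.164,-0.2304,0,0],[1,0.18,-0.253,0,0],[1,0.188,-0.2641,0,0],[1,0.188,-0.2641,0,0],[1,0.188,-0.2641,-0.03,0],[1,0.188,-0.2641,-0.06,0],[1,0.188,-0.2641,-0.07,0],[1,0.188,-0.2641,-0.07,0],[1,0.188,-0.2641,-0.07,0]]]'
python3 -m pendant '[[[1,0,0,-0.006,0],[1,0,0,-0.010,0],[1,0,0,-0.012,0],[1,0,0,-0.013,0],[1,0,0,-0.013,0],[1,0,0,-0.013,0]]]'
```

```text
time_s: 20.35
eef_pos: [670.3, -153.5, 27.8]
ee_rot: [0.0, 1.0, 0.001, 0.001]
force: [-0.0, -0.3, 1.0]
grip_width: 0.609
time_s: 20.95
eef_pos: [669.8, -153.4, 13.6]
ee_rot: [0.0, 1.0, 0.001, 0.0]
force: [-0.3, -0.3, -0.2]
grip_width: 0.605
```

```bash
python3 -m pendant '[[[1,0,0,-0.0005,0],[1,0,0,-0.001,0],[1,0,0,-0.001,0]]]'
```

```text
time_s: 21.25
eef_pos: [669.9, -153.5, 13.6]
ee_rot: [0.0, 1.0, 0.001, 0.0]
force: [-3.4, 0.4, 7.1]
grip_width: 0.611
```

```bash
python3 -m pendant '[[[-0.22,0,0,0,0],[-0.27,0,0,0,0],[-0.32,0,0,0,0],[-0.4,0,0,0,0],[-0.55,0,0,0,0],[-0.7,0,0,0,0],[-0.7,0,0,0,0],[-0.7,0,0,0.02,0],[-0.7,0,0,0.05,0],[-0.7,0,0,0.09,0]]]'
python3 -m pendant '[[[-1,-0.02,-0.0388,0,0],[-1,-0.04,-0.0775,0,0],[-1,-0.06,-0.116,0,0],[-1,-0.08,-0.155,0,0],[-1,-0.1,-0.194,0,0],[-1,-0.1204,-0.233,0,0],[-1,-0.1204,-0.233,0,0],[-1,-0.1204,-0.233,0,0],[-1,-0.1204,-0.233,0,0]]]'
python3 look.py p3 '(360,150)' '(235,207)'; python3 chk.py p3 '(670.4,-153.4)' 12
```

```text
time_s: 22.25
eef_pos: [668.9, -153.1, 101.9]
ee_rot: [-0.001, 1.0, 0.001, -0.002]
force: [-0.6, 0.7, 0.3]
grip_width: 0.853
time_s: 23.15
eef_pos: [549.9, -385.5, 102.5]
ee_rot: [-0.0, 1.0, 0.001, 0.0]
force: [0.8, 0.6, 0.3]
grip_width: 0.998
[ 550.07274536 -385.27481829  102.53548789]
top 112 288 [360.76 148.82] mid [ 670.6 -154.4] top [ 669.1 -153.5]
top 116 268 [360.66 148.88] mid [ 670.4 -154.1] top [ 668.9 -153.2]
top 120 256 [360.64 148.89] mid [ 670.4 -154.1] top [ 668.9 -153.2]
scene 165 414 [234.04 205.87] mid [ 671.  -153.1] top [ 673.6 -148.4]
scene 175 385 [233.89 205.94] mid [ 671.3 -153.2] top [ 673.9 -148.5]
scene 185 343 [233.94 206.02] mid [ 671.4 -153. ] top [ 674.  -148.3]
scene 195 1 [233.85 198.02] mid [ 656.4 -169.4] top [ 659.2 -164.5]
```

View pics/p3.png

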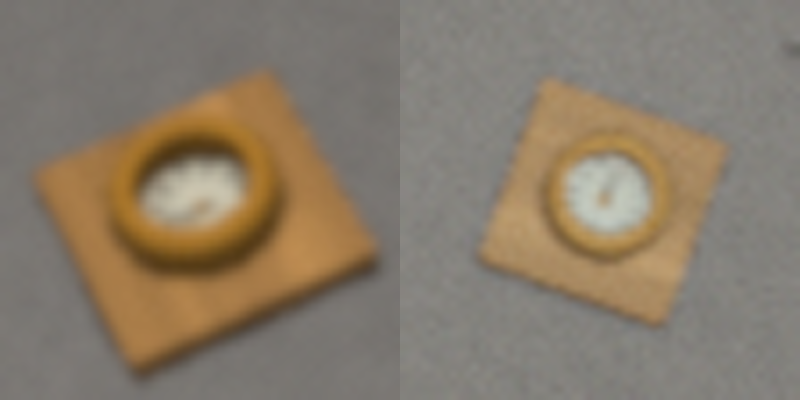

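Bezel_3 is flat and centred: both views put it within ~0.6 mm of its dial. Now bezel_4.

```bash
python3 -m pendant '[[[-1,0,0,-0.04,0],[-1,0,0,-0.07,0],[-1,0,0,-0.085,0],[-1,0,0,-0.095,0],[-1,0,0,-0.101,0],[-1,0,0,-0.1045,0],[-1,0,0,-0.1045,0],[-1,0,0,-0.1045,0]]]' 50;  python3 -m pendant '[[[-0.9,0,0,0,0],[-0.7,0,0,0,0],[-0.5,0,0,0,0],[1,0,0,0,0],[1,0,0,0,0],[1,0,0,0,0],[1,0,0,0,0],[1,0,0,0,0]]]' 50
```

```text
time_s: 24.05
eef_pos: [549.7, -386.8, -1.1]
ee_rot: [0.001, 1.0, 0.001, 0.0]
force: [0.1, -0.5, -0.6]
grip_width: 0.997
time_s: 24.85
eef_pos: [549.6, -386.7, -0.9]
ee_rot: [0.0, 1.0, 0.001, 0.0]
force: [-1.9, 1.0, 5.6]
grip_width: 0.742
```

```bash
python3 -m pendant '[[[1,0,0,0.01,0],[1,0,0,0.03,0],[1,0,0,0.06,0],[1,0,0,0.086,0],[1,0,0,0.1,0],[1,0,0,0.1,0],[1,0,0,0.1,0]]]'
```

```text
time_s: 25.55
eef_pos: [549.0, -386.1, 96.9]
ee_rot: [-0.001, 1.0, 0.001, -0.001]
force: [0.1, -0.2, -0.7]
grip_width: 0.74
```

```bash
python3 -m pendant '[[[1,-0.001,0.02,0,0],[1,-0.002,0.05,0,0],[1,-0.003,0.09,0,0],[1,-0.004,0.13,0,0],[1,-0.006,0.17,0,0],[1,-0.007,0.21,0,0],[1,-0.008,0.25,0,0],[1,-0.01,0.29,0,0],[1,-0.011,0.33,0,0],[1,-0.012,0.37,0,0],[1,-0.014,0.41,0,0],[1,-0.015,0.45,0,0],[1,-0.016,0.49,0,0],[1,-0.018,0.53,0,0],[1,-0.019,0.57,0,0],[1,-0.02,0.61,0,0],[1,-0.022,0.65,0,0],[1,-0.023,0.69,0,0],[1,-0.024,0.72,0,0],[1,-0.025,0.74,0,0]]]'
python3 -m pendant '[[[1,-0.001,0.03,0,0],[1,-0.0016,0.05,0,0],[1,-0.0016,0.0556,0,0],[1,-0.0016,0.0556,0,0],[1,-0.0016,0.0556,-0.03,0],[1,-0.0016,0.0556,-0.06,0],[1,-0.0016,0.0556,-0.07,0],[1,-0.0016,0.0556,-0.08,0],[1,-0.0016,0.0556,-0.085,0],[1,-0.0016,0.0556,-0.087,0],[1,-0.0016,0.0556,-0.087,0],[1,-0.0016,0.0556,-0.087,0]]]'
```

```text
time_s: 27.55
eef_pos: [523.1, 355.4, 96.0]
ee_rot: [0.0, 1.0, 0.001, -0.001]
force: [0.1, 0.5, -0.6]
grip_width: 0.738
time_s: 28.75
eef_pos: [523.1, 409.4, 11.8]
ee_rot: [-0.0, 1.0, 0.001, 0.001]
force: [-0.3, -0.5, -0.7]
grip_width: 0.736
```

```bash
python3 -m pendant '[[[1,0,0,-0.0005,0],[1,0,0,-0.001,0],[1,0,0,-0.001,0]]]'
```

```text
time_s: 29.05
eef_pos: [523.1, 409.4, 11.1]
ee_rot: [-0.0, 1.0, 0.001, 0.001]
force: [-1.6, -1.6, 5.9]
grip_width: 0.74
```

```bash
python3 -m pendant '[[[-0.47,0,0,0,0],[-0.52,0,0,0,0],[-0.57,0,0,0,0],[-0.65,0,0,0,0],[-0.8,0,0,0,0],[-1,0,0,0,0],[-1,0,0,0,0],[-1,0,0,0,0],[-1,0,0,0.02,0],[-1,0,0,0.05,0],[-1,0,0,0.1,0],[-1,0,0,0.15,0]]]'
python3 -m pendant '[[[-1,-0.02,-0.04,0,0],[-1,-0.04,-0.08,0,0],[-1,-0.06,-0.12,0,0],[-1,-0.08,-0.16,0,0],[-1,-0.1,-0.2,0,0],[-1,-0.12,-0.24,0,0],[-1,-0.14,-0.28,0,0],[-1,-0.16,-0.32,0,0],[-1,-0.18,-0.36,0,0],[-1,-0.18,-0.36,0,0],[-1,-0.18,-0.36,0,0]]]'
python3 look.py p4 '(173,196)' '(497,315)'; python3 chk.py p4 '(523.6,409.2)' 14; python3 chk.py p4 '(362.2,255.2)' 10;python3 chk.py p4 '(380,-254.7)' 9
python3 - <<'E'
from h import *
cv2.imwrite("pics/end.png",np.load("scenep4.npz")["p"][:,:,::-1])
E
```

```text
time_s: 30.25
eef_pos: [522.3, 408.9, 161.4]
ee_rot: [0.0, 1.0, 0.001, -0.001]
force: [1.0, 0.2, 0.4]
grip_width: 1.002
time_s: 31.35
eef_pos: [343.0, 48.7, 160.4]
ee_rot: [0.0, 1.0, -0.001, 0.001]
force: [-0.3, -0.6, 0.3]
grip_width: 0.998
[343.15510149  49.79923031 160.13530468]
top 112 286 [172.5  192.53] mid [532.1 407.4] top [531.6 404.4]
top 116 214 [173.1  191.31] mid [535.8 405.7] top [535.2 402.8]
top 120 187 [173.2  190.95] mid [536.9 405.4] top [536.3 402.5]
scene 165 157 [491.75 321.92] mid [542. 404.] top [546.  402.6]
scene 175 142 [491.54 322.19] mid [542.7 403.9] top [546.7 402.5]
scene 185 106 [505.1  308.25] mid [501.5 412.7] top [506.  411.2]
scene 195 3 [503.99 305.08] mid [497.  408.6] top [501.5 407.1]
top 112 189 [221.2  250.61] mid [362. 256.] top [362.5 254.1]
top 116 174 [221.26 250.59] mid [362.  255.8] top [362.6 253.9]
top 120 164 [221.3  250.57] mid [362.1 255.7] top [362.7 253.8]
scene 165 278 [462.8  216.02] mid [363.4 255.9] top [369.3 256.1]
scene 175 250 [462.83 216.08] mid [363.5 256. ] top [369.4 256.3]
scene 185 218 [462.75 216.16] mid [363.8 256. ] top [369.7 256.2]
scene 195 1 [454.99 215.7 ] mid [373.8 242.1] top [379.7 242.5]
top 112 80 [395.04 246.64] mid [ 380.5 -256.2] top [ 381.  -254.6]
top 116 72 [395.   246.65] mid [ 380.5 -256. ] top [ 381.  -254.5]
top 120 66 [394.99 246.64] mid [ 380.5 -256. ] top [ 381.  -254.5]
scene 165 90 [287.4 117.9] mid [ 381.5 -254.3] top [ 387.3 -248.5]
scene 175 73 [287.39 117.98] mid [ 381.8 -254.1] top [ 387.5 -248.3]
scene 185 55 [287.42 118.14] mid [ 382.2 -253.6] top [ 387.9 -247.8]
scene 195 1 [290.16 119.96] mid [ 382.7 -243.2] top [ 388.4 -237.5]
```

View pics/p4.png

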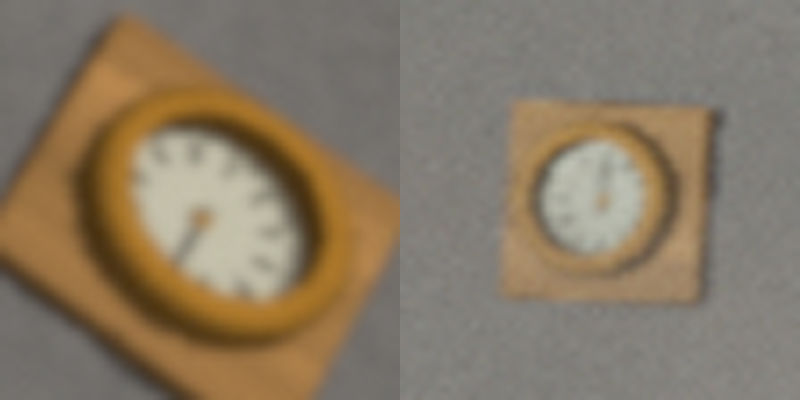

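View pics/end.png

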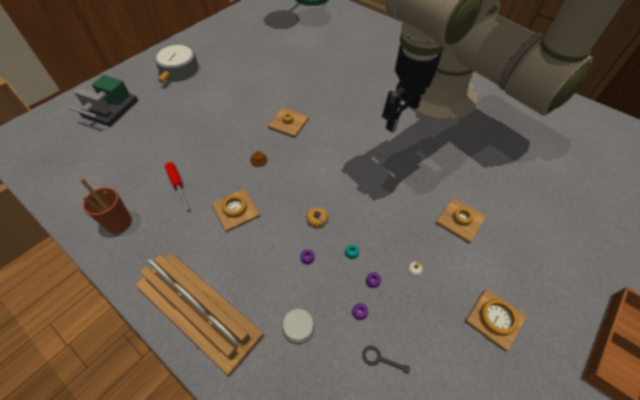

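Bezels 1–3 check out. My saturation thresholds fragmented bezel_4, the big ring, so I'll measure that one again.

```bash
python3 - <<'E'
from h import *
from chk import ringpos
for X in ((523.6,409.2),(524.3,409.4),(522.8,409)): print(proj("scene",[*X,20.5]),proj("top",[*X,20.5]))
p=np.load("scenep4.npz")["p"];g=cv2.cvtColor(p,cv2.COLOR_RGB2HSV)[...,1];print(g[316,475:524])
ringpos(p,"scene",(523.6,409.2),(152,156,160),21)
q=np.load("topp4.npz")["p"];g=cv2.cvtColor(q,cv2.COLOR_RGB2HSV)[...,1];print(g[195,158:190])
ringpos(q,"top",(523.6,409.2),(100,105,110),12.5)
# inner hole (top view: visible dial through bezel), low sat
for n,im,z in(("top",q,12),("scene",p,12)):
    d=blob(im,proj(n,[523.6,409.2,z]),10 if n=="top" else 14,"dial"); print(n,d[0],d[1],ray(n,d[0],z),ray(n,d[0],28))
E
```

```text
[498.53814284 316.06988042] [171.77061945 195.36543185]
[498.48505721 316.42747203] [171.71356003 195.13102424]
[498.61322974 315.67150622] [171.82631491 195.63323689]
[145 147 146 147 152 164 185 197 198 190 190 182 148  92  53  35  33  35
  33  35  46  61  67  52  38  34  33  34  33  34  33  33  35  39  55  97
 150 189 194 193 194 185 171 154 148 144 145 145 145]
scene 152 1134 [498.44 317.14] mid [525.6 409.9] top [529.8 408.4]
scene 156 1102 [498.57 317.11] mid [525.4 410.1] top [529.6 408.6]
scene 160 1076 [498.66 317.1 ] mid [525.3 410.2] top [529.5 408.7]
[ 19  47  95 111 110  97  47  23  21  19  19  18  19  19  34  54  35  21
  18  18  35  82 125 127 112 111 102 104 105 118  48   9]
top 100 418 [171.6  194.21] mid [527.1 409.9] top [526.5 406.9]
top 105 401 [171.61 194.04] mid [527.6 409.8] top [527.  406.9]
top 110 300 [172.5  192.48] mid [532.3 407.4] top [531.7 404.5]
top [171.3359847  195.27739963] 178.54166666666666 [524.42172325 413.85473558] [523.34115661 407.56711211]
scene [498.9813394  316.32616618] 362.0555555555556 [518.74735484 411.67444773] [527.73501699 408.59607961]
```

```bash
python3 - <<'E'
from h import *
from rig import order
for n in("top","scene"):
    a=np.load(n+"0.npz")["p"];b=np.load(n+"p4.npz")["p"]
    for nm,X in(("housing",(569.3,4.5)),("knob",(532.4,237.7))):
        u,v=proj(n,[*X,10]).round().astype(int); A=a[v-12:v+13,u-12:u+13].astype(int);B=b[v-12:v+13,u-12:u+13].astype(int)
        print(n,nm,np.abs(A-B).mean().round(1),np.abs(A-B).max())
print(order.finish_job())
E
```

```text
top housing 2.1 10
top knob 2.0 8
scene housing 4.1 9
scene knob 4.9 10
the job is handed in; nothing more can be done
None
```

All four gilt bezels are on their own dials. I laid them in order from bezel_1 to bezel_4, lowering each to a light contact of about 6–11 N before letting go. The job was handed in at about 31 s.

| Ring | Offset from dial centre at last check | Views used |
|---|---|---|
| bezel_1 | about 1.2 mm | both |
| bezel_2 | about 0.5 mm | both (top: under 1 mm) |
| bezel_3 | about 0.6 mm | both |
| bezel_4 | about 1.3 mm | scene |

- **Flatness:** all four rings looked flat and face up in the pictures, and the first two had not moved after later placings. I did not measure bezel_3 again in the last pictures, but it looked in place in the last scene view.
- **Bystanders:** the picture patches around the ratchet housing and the index knob matched the first pictures apart from noise. The purple and turquoise rings were also where they started in the last view.
- **Check that disagreed:** the automatic top-view check of bezel_4 was unreliable. Its threshold picked up the block, which put the ring about 3–4 mm off in x, and more at other thresholds. Reading the ring's edges off that same picture by eye put it within about 1 mm of the expected spot.

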